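# Slide the beaker to the double ring and hold the powder funnel over it

### The job

Slide the glass beaker along the top of the stirrer, without lifting it, from the single ring into the double ring, so that it stands wholly inside the inner circle, and let go of it. Then take the steel funnel out of its stand, carry it over the row of jars without disturbing them, and hold it still and upright with its outlet centred over the beaker's mouth, about a centimetre above the rim, never touching the beaker. Finish while still holding the funnel there, ready for someone to pour: do not put it down or let go.

Things in the scene. Friction and masses are not known exactly. Their poses are not given: they have to be found in the camera images.
- stirrer: flat white two-place magnetic stirrer, fixed to the worktop, 128 x 236 x 34 mm (x, y, z); origin at the centre of its underside, its flat top is at z = 34 mm; its two ring-marked places lie 55 mm either side of the centre along its y axis; two small black knobs on the front (-x) face stick out 10 mm
- mark_single: a place on the stirrer's top printed with ONE thin black circle, 72 mm across, where the beaker stands at first; origin at the circle's centre on the stirrer's top
- mark_double: the other place on the stirrer's top, printed with TWO concentric thin black circles, 60 and 72 mm across, where the beaker must go; origin at the circles' centre on the stirrer's top. Which end of the stirrer bears it changes from run to run
- beaker: clear open glass beaker, 42 mm across the body, 45 mm with its lip, 58 mm high, walls about 2 mm, about 45 g, loose; origin at the centre of its underside, z axis up. Can be grasped from outside across its diameter and slid along the smooth top
- beaker_mouth (a point): centre of the beaker's mouth, level with its rim, 58 mm above the beaker's origin
- funnel: steel powder funnel, about 80 g, loose, upright in its stand: stem 14 mm across, 20 mm long; cone widening to 50 mm; flat flange 68 mm across, 56 to 62 mm above the outlet, resting on the stand's rim. A straight bar handle sticks out along its -x axis (roughly towards the robot), ending 107 mm from the funnel's axis. Origin: centre of the outlet (lower end of the stem); z up along its axis
- funnel_outlet (a point): centre of the funnel's outlet, the lower end of its stem (same point as the funnel's origin)
- funnel_handle (a point): the place to grip on the funnel's handle: centre of the bar's section, 75 mm from the funnel's axis along its -x and 63 mm above its outlet; the bar is level, 12 mm wide along the funnel's y and 14 mm high
- funnel_stand: grey fixed stand: round foot 88 mm across, 8 mm high, with an upright tube 66 mm outside, 56 mm inside, rim 70 mm above the worktop; the funnel hangs in it with 3 mm play all round and must be lifted 56 mm straight up to come free; origin at the centre of the underside. The tall analyser (fixed, solid, about x > 0.43 and y > 0.33, in metres) stands to its left
- bottle_amber: bystander: brown bottle with a narrow black cap, 53 mm across, 105 mm high, loose, one of three in a row between the funnel's stand and the stirrer; origin at the centre of its underside
- jar_alumina: bystander: white jar with a white cap, 62 mm across, 92 mm high, loose, in the row; origin at the centre of its underside
- jar_quartz: bystander: small white jar with a blue cap, 48 mm across, 62 mm high, loose, in the row; origin at the centre of its underside
Things that resemble listed ones, but are neither listed nor needed, are in the scene too. Of the things that look like the beaker, the largest one is meant.

How it is judged:
By the outcome, as a careful person would: the job done as asked, in the order asked, and still so for the second after the job is handed in, while the arm keeps its last pose, push and grip.
It also fails if it takes over 64 s, if anything falls off the work surface, if the arm or the gripper's body presses on something with over 40 N, if the wrist force passes 120 N, or if a joint passes its speed limit or range.

### The arm

A 6-joint arm with a two-finger parallel gripper is mounted at the origin on a cart in front of the work surface, level with it; the furniture and walls round the work are solid. World frame = base frame: x ahead of the robot, y to its left, z up, the work surface at z = 0. Lengths are in m, angles in rad, forces in N, time in s.
With the tool pointing down it reaches from about 0.375 to 0.9 m from the base axis. Payload 3.1 kg.
Tool frame: the origin (TCP) lies between the finger pads; the fingertips stand 17 mm ahead of it and the grasp point (between the pads) lies 2 mm behind it; z points along the fingers, y is the line along which they close (so a half turn about z gives the same grasp; the last joint's range is limited). The gripper opens to 85 mm and grips with 20 to 120 N. Pads are 22 mm wide; open, the fingers measure 114 mm over their backs; the gripper's body (76 mm by 85 mm) begins 54 mm behind the grasp point. The pads swing forward as they close: fully open they stand 13 mm farther back than shut.
Start: joints at [-1.403, 0.527, 1.433, -0, 1.181, -0.178], TCP at [0.212, -0.588, 0.248] pointing down, gripper open.
Joint ranges: [-3.08, 3.08], [-0.75, 2.2], [0.22, 2.44], [-1.43, 4.57], [0, 2.65], [-2.85, 2.85]. Speed limits (rad/s): [2.79, 2.79, 3.14, 3.14, 3.14, 3.14].

### API

Orientations are given as a unit quaternion [x, y, z, w].
In Python, from station import sense, vision, order gives the robot as it stands.
- The arm moves only by the shell command python3 -m crank 'ROWS' [OPENING] [FORCE]. ROWS is JSON, a list of rows, each an object with "dp": the shift along the world's x, y, z in units of 30 mm (1.0 is 30 mm), a list of three; "angular": the turn, a rotation vector about the world's x, y, z in degrees, a list of three. In form: [{"dp": [dx, dy, dz], "angular": [ax, ay, az]}, ...]. A call has 1 to 20 rows; each row shifts and turns the commanded pose from where the row before left it; what a row does not reach is not made up. A row lasts 1/10 s, in which the tool goes at most 50 mm and 8.59 degrees, less where a joint would pass 70% of its speed; a pose out of reach is approached as far as the arm can. A call is refused whole if a number of a shift passes 1 or a number of a turn 8.59, either way. A call with a gripper value outside its range is refused whole. OPENING is the closure, from 0 (fully open) to 1 (shut), set as the call begins (- or left out, the last holds). The fingers move at their own pace and stop on an object; FORCE is the grip in N (left out, the last holds). Time passes only in rows, so rows that do not move let the fingers close. It gives the time, the measured TCP pose, the force, the opening and the grip force at its end, in the units of the state.
- sense(): the state, without advancing time (a new reading comes with each control period).
- vision.snapshot(name): name is "side" or "top" or "wrist"; returns a dict with "image" (420x560x3 uint8, blue, green, red), "range_z" (420x560 float32, m along the optical axis (not along the pixel's ray), 0 where there is no reading), "mtx" (3x3 intrinsics, pixels), "dist" ([k1, k2, p1, p2, k3] as OpenCV has them; the pictures are not rectified), "pose" (4x4, takes a point from camera to world coordinates); the wrist camera has in their place "mount" (4x4, takes a point from camera to tool coordinates, whose origin is the TCP and whose axes are the flange's). Camera axes: x right, y down, z forward; pixel columns grow to the right and rows downward; lengths in m; the calibration is good to about 2 mm. A picture is of the moment at which its call begins: read the wrist's pose just before it.
- order.sign_off(): hands the job in; it is judged then, once.
The state is a dict: "t": time; "q": joint angles; "qd": joint speeds; "tau": joint torques, N m; "tcp_pos": TCP position; "tool_rot": TCP orientation; "force": force on the tool from outside, world axes, zero at the start; "ft_torque": the same for the moment, N m; "finger_gap": opening from 0.0 (shut) to 1.0 (fully open); "gripper_force": force on a finger pad.
Only numpy, scipy, OpenCV 4.12 (cv2) and the standard library are available. Lean on these libraries where they do the work, as an engineer would, in place of code of your own. Each camera call takes 0.05 s, during which the arm holds its last target. There are 200 camera calls.

## Working session

There is one attempt and no reset: what is moved stays moved. The work goes in short steps, Python scripts to look and compute and a shell command to move; the robot and the scene stay as the last step left them, time stands still between calls to the robot, and variables do not carry over. Pictures are saved under pics/ and viewed, at most 12 in all, crops included, and the job is handed in when it is done.

```bash
mkdir -p pics; cat > h.py <<'E'
import numpy as np, cv2
from station import sense, vision, order
def snap(name):
    s=sense(); d=vision.snapshot(name)
    if 'pose' in d: T=np.array(d['pose'])
    else:
        from scipy.spatial.transform import Rotation as R
        W=np.eye(4); W[:3,:3]=R.from_quat(s['tool_rot']).as_matrix(); W[:3,3]=s['tcp_pos']; T=W@np.array(d['mount'])
    d['T']=T; return d
def ray(d,u,v):
    p=cv2.undistortPoints(np.array([[[u,v]]],float),np.array(d['mtx']),np.array(d['dist']))[0,0]
    return d['T'][:3,3], d['T'][:3,:3]@np.array([p[0],p[1],1.])
def atz(d,u,v,z):
    o,r=ray(d,u,v); return o+r*(z-o[2])/r[2]
def cloud(d):
    h,w=d['range_z'].shape
    uv=np.stack(np.meshgrid(np.arange(w),np.arange(h)),-1).reshape(-1,1,2).astype(float)
    p=cv2.undistortPoints(uv,np.array(d['mtx']),np.array(d['dist']))[:,0]
    z=d['range_z'].reshape(-1,1)
    P=np.hstack([p*z,z])@d['T'][:3,:3].T+d['T'][:3,3]
    P[z[:,0]==0]=np.nan
    return P.reshape(h,w,3)
def pix(d,P):
    Ti=np.linalg.inv(d['T']); 
    return cv2.projectPoints(np.array(P,float).reshape(-1,3),cv2.Rodrigues(Ti[:3,:3])[0],Ti[:3,3],np.array(d['mtx']),np.array(d['dist']))[0][:,0]
E
python3 - <<'E'
from h import *
for n in ('top','side'):
    d=snap(n); cv2.imwrite(f'pics/{n}0.png',d['image']); print(n,np.round(d['T'],3).tolist())
    np.save(f'pics/{n}.npy',d,allow_pickle=True)
print(sense())
E
```

```text
top [[-0.009, -0.99, 0.14, 0.457], [-1.0, 0.01, 0.009, -0.018], [-0.01, -0.14, -0.99, 0.915], [0.0, 0.0, 0.0, 1.0]]
side [[0.95, -0.209, 0.232, 0.374], [-0.312, -0.611, 0.728, -0.65], [-0.01, -0.764, -0.646, 0.625], [0.0, 0.0, 0.0, 1.0]]
{'t': 0.1, 'q': array([-1.40247758e+00,  5.28349474e-01,  1.43380343e+00, -1.44687426e-05,
        1.18140185e+00, -1.78514571e-01]), 'qd': array([-0.00032797, -0.00134994, -0.00289098,  0.00059257,  0.0006829 ,
        0.00157039]), 'tau': array([-7.16442573e-04, -4.43303776e+01, -1.78586841e+01, -2.44229150e-04,
        3.88427390e-03, -4.29304208e-06]), 'tcp_pos': array([ 0.2123599 , -0.58715106,  0.24743672]), 'tool_rot': array([ 9.85000028e-01,  1.72551391e-01, -1.68874149e-06, -9.81069352e-04]), 'force': array([ 0.13659735, -0.1937992 ,  0.03331424]), 'ft_torque': array([-0.02442347,  0.00099726, -0.03314808]), 'gripper_force': 0.0, 'finger_gap': 0.9981637018608909}
```

View pics/top0.png

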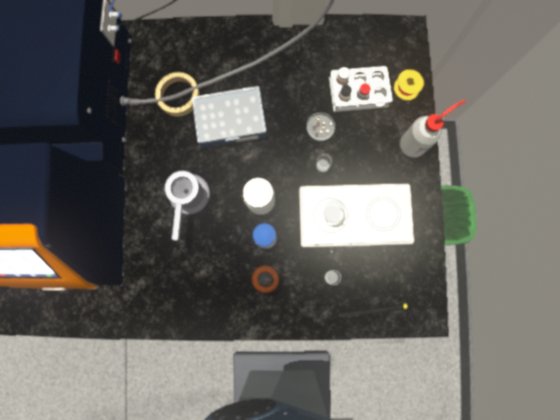

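View pics/side0.png

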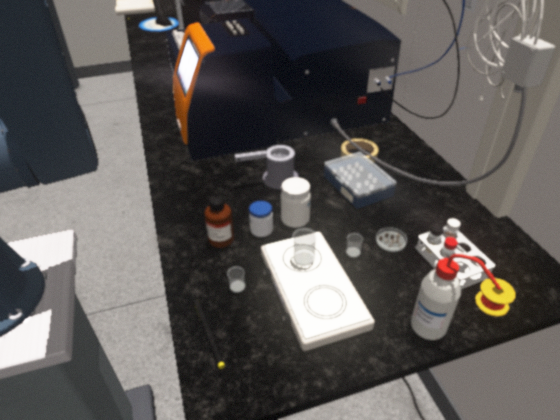

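Top view: the stirrer is the white slab (300–413, 185–245), with the double ring at its right (-y) end, about (384,213). Beaker candidates are A at (332,211) on the single ring, B at (323,161) and C at (333,277). A is the largest and stands on the single ring, so I choose it. The funnel is at (183,187) with its handle end near (176,238). The jars are at (259,196), (264,235) and (265,279).

```bash
python3 - <<'E'
from h import *
d=np.load('pics/top.npy',allow_pickle=True).item()
im=d['image']; P=cloud(d)
c=im[150:315,150:430]; c=cv2.resize(c,None,fx=2.85,fy=2.85,interpolation=cv2.INTER_CUBIC); cv2.imwrite('pics/c1.png',c)
# stirrer by height + fit
m=(abs(P[...,2]-.034)<.006)&(im.min(2)>150); m[:, :290]=0;m[:180]=0;m[255:]=0
Q=P[m]; r=cv2.minAreaRect(Q[:,:2].astype(np.float32)*1000); print('stirrer',m.sum(),np.median(Q[:,2]),r)
def cl(name,box,z0,z1):
    u0,u1,v0,v1=box; q=P[v0:v1,u0:u1].reshape(-1,3); q=q[(q[:,2]>z0)&(q[:,2]<z1)]
    if len(q)<4: print(name,len(q));return
    (x,y),rr=cv2.minEnclosingCircle(q[:,:2].astype(np.float32)*1000); print(name,len(q),q[:,2].max().round(4),np.median(q[:,:2],0).round(4),'enc',x,y,rr)
cl('alumina',(235,285,170,222),.08,.11); cl('quartz',(245,285,218,254),.05,.075); cl('amber',(240,290,255,300),.03,.12);cl('amberTop',(240,290,255,300),.095,.12)
cl('flange',(155,220,160,250),.072,.1); cl('beaker',(312,355,190,232),.045,.12)
q=P[160:260,155:220].reshape(-1,3); q=q[(q[:,2]>.06)&(q[:,2]<.1)]; print(np.histogram(q[:,2],8))
for v in range(205,245,6): 
  s=P[v,165:195]; k=s[s[:,2]>.05]; print(v,k.mean(0).round(4) if len(k) else None, len(k))
E
```

```text
stirrer 6145 0.033535839078605134 ((578.571044921875, -167.41567993164062), (127.67516326904297, 234.88145446777344), 0.7407976388931274)
alumina 695 0.0952 [0.6157 0.0352] enc 616.5715942382812 34.77667236328125 29.242889404296875
quartz 431 0.0661 [0.5364 0.0235] enc 536.3126831054688 24.08197021484375 23.455364227294922
amber 596 0.108 [0.448  0.0211] enc 448.4042053222656 21.963010787963867 26.554733276367188
amberTop 183 0.108 [0.4481 0.0216] enc 448.7427062988281 21.24877166748047 14.242316246032715
flange 703 0.0875 [0.6088 0.1927] enc 593.9473876953125 192.66009521484375 69.31279754638672
beaker 255 0.094 [ 0.586  -0.1195] enc 581.2869262695312 -115.57159423828125 22.690828323364258
(array([ 43,  19,  25, 104, 341,  66, 141,  79]), array([0.06007333, 0.06349616, 0.06691899, 0.07034182, 0.07376465,
       0.07718748, 0.08061031, 0.08403314, 0.08745597]))
205 [0.5938 0.1911 0.081 ] 7
211 [0.5816 0.1924 0.0826] 7
217 [0.5696 0.1941 0.083 ] 7
223 [0.5577 0.1938 0.0829] 7
229 [0.5458 0.1956 0.0826] 7
235 [0.5339 0.1971 0.0837] 7
241 None 0
```

View pics/c1.png

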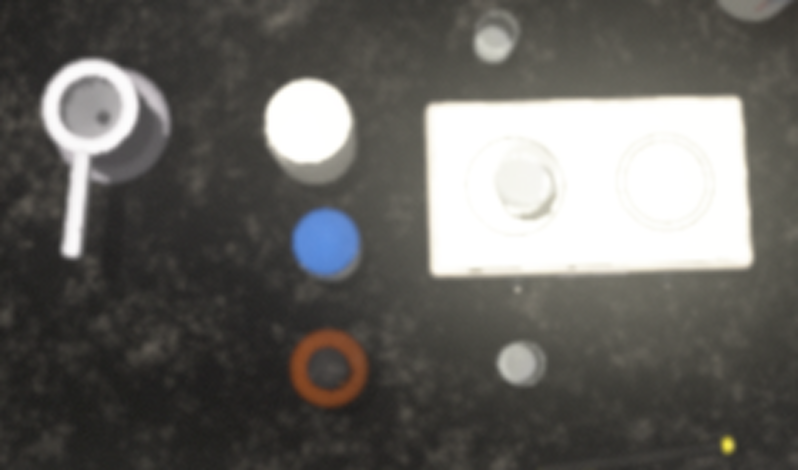

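```bash
python3 - <<'E'
from h import *
d=np.load('pics/top.npy',allow_pickle=True).item()
print('double',atz(d,150+666/2.85,150+181/2.85,.034),'single',atz(d,150+516/2.85,150+186/2.85,.034), 'beaker rim?',atz(d,150+524/2.85,150+180/2.85,.092))
E
python3 -m crank '[{"dp":[0.77,0.94,0],"angular":[0,0,-1.24]},{"dp":[0.77,0.94,0],"angular":[0,0,-1.24]},{"dp":[0.77,0.94,0],"angular":[0,0,-1.24]},{"dp":[0.77,0.94,0],"angular":[0,0,-1.24]},{"dp":[0.77,0.94,0],"angular":[0,0,-1.24]},{"dp":[0.77,0.94,0],"angular":[0,0,-1.24]},{"dp":[0.77,0.94,0],"angular":[0,0,-1.24]},{"dp":[0.77,0.94,0],"angular":[0,0,-1.24]},{"dp":[0.77,0.94,0],"angular":[0,0,-1.24]},{"dp":[0.77,0.94,0],"angular":[0,0,-1.24]},{"dp":[0.77,0.94,0],"angular":[0,0,-1.24]},{"dp":[0.77,0.94,0],"angular":[0,0,-1.24]},{"dp":[0.77,0.94,0],"angular":[0,0,-1.24]},{"dp":[0.77,0.94,0],"angular":[0,0,-1.24]},{"dp":[0.77,0.94,0],"angular":[0,0,-1.24]},{"dp":[0.77,0.94,0],"angular":[0,0,-1.24]},{"dp":[0,0,0],"angular":[0,0,0]},{"dp":[0,0,0],"angular":[0,0,0]},{"dp":[0,0,0],"angular":[0,0,0]}]' 0
python3 - <<'E'
from h import *
d=snap('wrist'); np.save('pics/w1.npy',d,allow_pickle=True); cv2.imwrite('pics/w1.png',d['image']); print(np.round(d['T'],3))
E
```

```text
double [ 0.57915506 -0.22416022  0.034     ] single [ 0.57661643 -0.11416326  0.034     ] beaker rim? [ 0.57277129 -0.11340149  0.092     ]
t: 2.0
tcp_pos: [0.5813, -0.1371, 0.2479]
tool_rot: [1.0, 0.0, -0.001, -0.0]
force: [0.1, -0.7, 0.4]
finger_gap: 0.999
gripper_force: 0.0
[[-0.    -0.952 -0.308  0.661]
 [-1.     0.    -0.001 -0.137]
 [ 0.001  0.308 -0.952  0.373]
 [ 0.     0.     0.     1.   ]]
```

View pics/w1.png

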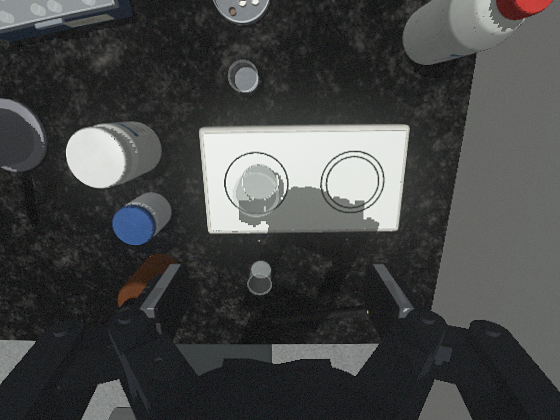

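Wrist view: single ring centred at about (256,183), double ring at (352,181). The beaker's rim and body are at about (259,190), and small glass B at (243,76) and C at (260,277) are clearly smaller. I'll do one close crop for the exact beaker position.

```bash
python3 - <<'E'
from h import *
d=np.load('pics/w1.npy',allow_pickle=True).item()
im=d['image'].copy()
for z,r,c,x,y in [(.034,.021,(0,0,255),.581,-.1155),(.092,.0225,(0,255,0),.581,-.1155),(.034,.030,(255,0,0),.5793,-.2234)]: pass
c=cv2.resize(im[120:240,200:400],None,fx=4,fy=4,interpolation=cv2.INTER_CUBIC)
g=cv2.createCLAHE(3,(4,4)).apply(cv2.cvtColor(c,cv2.COLOR_BGR2GRAY)); cv2.imwrite('pics/c2.png',g)
print('double',atz(d,352,181.5,.034),'single',atz(d,256,183,.034))
P=cloud(d); q=P[140:235,225:300].reshape(-1,3); q=q[(q[:,2]>.05)&(q[:,2]<.11)]; print(len(q),np.histogram(q[:,2],6)); q=q[q[:,2]>.084]
print(cv2.minEnclosingCircle(q[:,:2].astype(np.float32)*1000))
E
```

```text
double [ 0.58246371 -0.22389637  0.034     ] single [ 0.5806854  -0.11408189  0.034     ]
1126 (array([120, 135, 138, 132, 117, 484]), array([0.05003904, 0.05721812, 0.06439721, 0.07157629, 0.07875538,
       0.08593446, 0.09311355]))
((582.9651489257812, -117.1923599243164), 22.813684463500977)
```

View pics/c2.png

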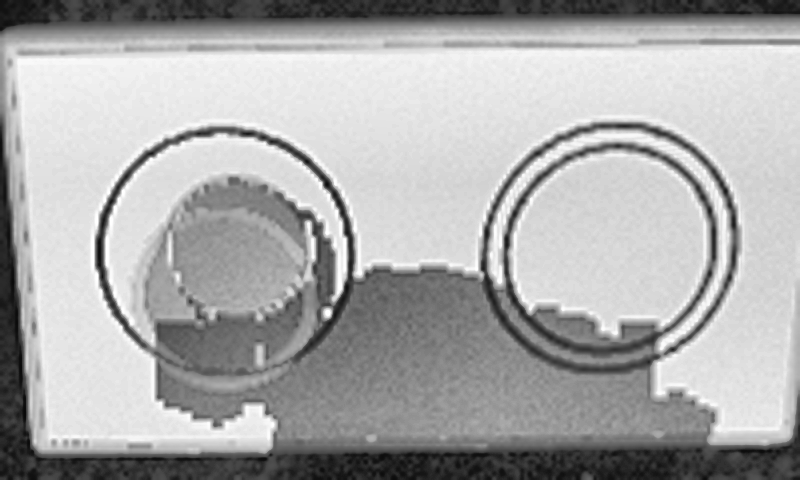

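The crop shows the beaker's floor at about (238,247) and the double ring at (611,246), so a slide of about 108 mm in -y with almost none in x. Descending and gripping.

```bash
python3 -m crank '[{"dp":[0,0.69,0],"angular":[0,0,0]},{"dp":[0,0,-1],"angular":[0,0,0]},{"dp":[0,0,-1],"angular":[0,0,0]},{"dp":[0,0,-1],"angular":[0,0,0]},{"dp":[0,0,-1],"angular":[0,0,0]},{"dp":[0,0,-0.7],"angular":[0,0,0]},{"dp":[0,0,-0.5],"angular":[0,0,0]},{"dp":[0,0,-0.5],"angular":[0,0,0]},{"dp":[0,0,-0.5],"angular":[0,0,0]},{"dp":[0,0,0],"angular":[0,0,0]},{"dp":[0,0,0],"angular":[0,0,0]}]' 0 20
python3 -m crank '[{"dp":[0,0,0],"angular":[0,0,0]},{"dp":[0,0,0],"angular":[0,0,0]},{"dp":[0,0,0],"angular":[0,0,0]},{"dp":[0,0,0],"angular":[0,0,0]},{"dp":[0,0,0],"angular":[0,0,0]},{"dp":[0,0,0],"angular":[0,0,0]},{"dp":[0,0,0],"angular":[0,0,0]},{"dp":[0,0,0],"angular":[0,0,0]},{"dp":[0,0,0],"angular":[0,0,0]},{"dp":[0,0,0],"angular":[0,0,0]},{"dp":[0,0,0],"angular":[0,0,0]},{"dp":[0,0,0],"angular":[0,0,0]}]' 0.8 20
```

```text
t: 3.15
tcp_pos: [0.582, -0.1162, 0.0622]
tool_rot: [1.0, 0.0, -0.0, -0.0]
force: [0.4, -0.6, -0.2]
finger_gap: 0.995
gripper_force: 0.0
t: 4.35
tcp_pos: [0.5826, -0.1161, 0.0631]
tool_rot: [1.0, 0.0, 0.001, 0.0]
force: [0.0, 0.5, 6.3]
finger_gap: 0.515
gripper_force: 20.0
```

```bash
python3 -m crank '[{"dp":[0,-0.1,0],"angular":[0,0,0]},{"dp":[0,-0.22,0],"angular":[0,0,0]},{"dp":[0,-0.22,0],"angular":[0,0,0]},{"dp":[0,-0.22,0],"angular":[0,0,0]},{"dp":[0,-0.22,0],"angular":[0,0,0]},{"dp":[0,-0.22,0],"angular":[0,0,0]},{"dp":[0,-0.22,0],"angular":[0,0,0]},{"dp":[0,-0.22,0],"angular":[0,0,0]},{"dp":[0,-0.22,0],"angular":[0,0,0]},{"dp":[0,-0.22,0],"angular":[0,0,0]},{"dp":[0,-0.22,0],"angular":[0,0,0]},{"dp":[0,-0.22,0],"angular":[0,0,0]},{"dp":[0,-0.22,0],"angular":[0,0,0]},{"dp":[0,-0.22,0],"angular":[0,0,0]},{"dp":[0,-0.22,0],"angular":[0,0,0]},{"dp":[0,-0.22,0],"angular":[0,0,0]},{"dp":[0,-0.18,0],"angular":[0,0,0]},{"dp":[0,0,0],"angular":[0,0,0]},{"dp":[0,0,0],"angular":[0,0,0]},{"dp":[0,0,0],"angular":[0,0,0]}]'
python3 - <<'E'
from h import *
d=snap('side'); np.save('pics/s2.npy',d,allow_pickle=True); cv2.imwrite('pics/s2.png',cv2.resize(d['image'][190:360,230:430],None,fx=3.5,fy=3.5,interpolation=cv2.INTER_CUBIC))
E
```

```text
t: 6.35
tcp_pos: [0.5823, -0.2229, 0.0631]
tool_rot: [1.0, 0.0, 0.0, -0.0]
force: [-0.4, 1.3, 5.9]
finger_gap: 0.511
gripper_force: 19.9
```

View pics/s2.png

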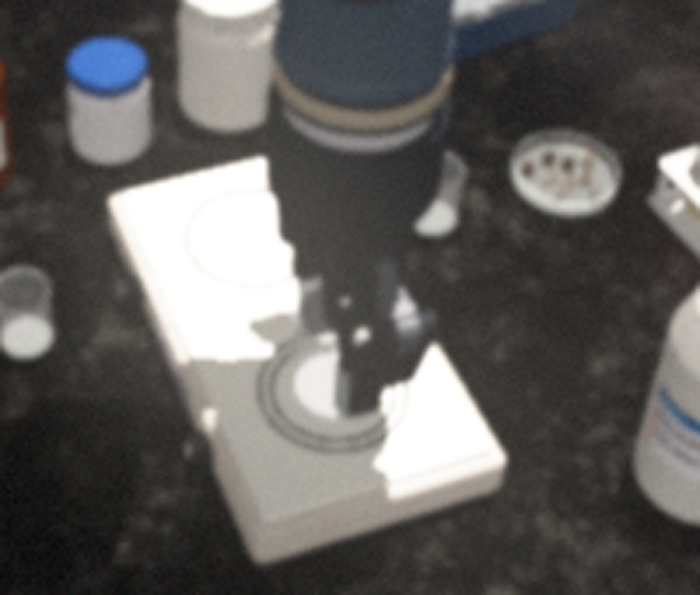

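The beaker's base sits inside the rings (centred at about (333,393) in the crop). Releasing, rising and checking from above.

```bash
python3 -m crank '[{"dp":[0,0,0],"angular":[0,0,0]},{"dp":[0,0,0],"angular":[0,0,0]},{"dp":[0,0,0],"angular":[0,0,0]},{"dp":[0,0,0],"angular":[0,0,0]},{"dp":[0,0,0],"angular":[0,0,0]},{"dp":[0,0,0],"angular":[0,0,0]},{"dp":[0,0,0],"angular":[0,0,0]},{"dp":[0,0,0],"angular":[0,0,0]},{"dp":[0,0,0.3],"angular":[0,0,0]},{"dp":[0,0,0.5],"angular":[0,0,0]},{"dp":[0,0,1],"angular":[0,0,0]},{"dp":[0,0,1],"angular":[0,0,0]},{"dp":[0,0,1],"angular":[0,0,0]},{"dp":[0,0,1],"angular":[0,0,0]},{"dp":[0,0,1],"angular":[0,0,0]},{"dp":[0,0,0.5],"angular":[0,0,0]},{"dp":[0,0,0],"angular":[0,0,0]},{"dp":[0,0,0],"angular":[0,0,0]},{"dp":[0,0,0],"angular":[0,0,0]}]' 0
python3 - <<'E'
from h import *
d=snap('wrist'); np.save('pics/w2.npy',d,allow_pickle=True)
c=cv2.resize(d['image'][120:260,170:400],None,fx=3.4,fy=3.4,interpolation=cv2.INTER_CUBIC)
cv2.imwrite('pics/c3.png',cv2.createCLAHE(3,(4,4)).apply(cv2.cvtColor(c,cv2.COLOR_BGR2GRAY)))
P=cloud(d); q=P.reshape(-1,3); q=q[(q[:,2]>.084)&(q[:,2]<.098)&(abs(q[:,0]-.582)<.04)&(abs(q[:,1]+.223)<.04)]
print(len(q),cv2.minEnclosingCircle(q[:,:2].astype(np.float32)*1000))
E
```

```text
t: 8.3
tcp_pos: [0.5812, -0.2228, 0.2504]
tool_rot: [1.0, 0.0, -0.001, -0.001]
force: [0.5, 0.7, 0.0]
finger_gap: 1.002
gripper_force: 0.0
497 ((582.7430419921875, -223.90077209472656), 22.770105361938477)
```

View pics/c3.png

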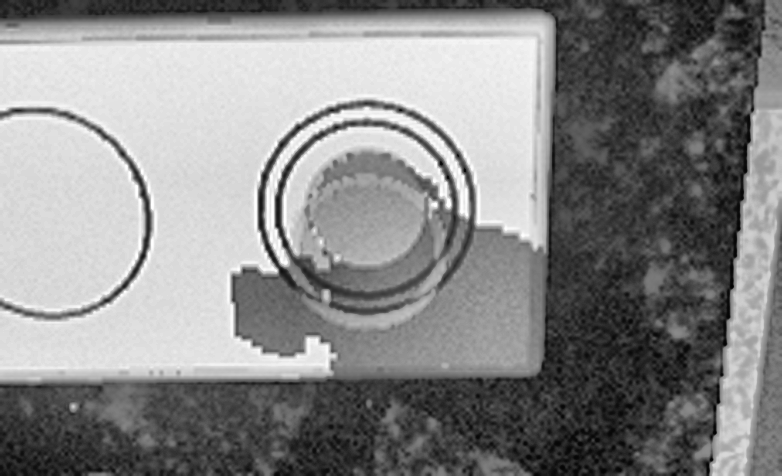

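The base is centred in the inner circle, both at about (367,208) in the crop. Next, the funnel.

```bash
python3 -m crank '[{"dp":[0,0.5,0],"angular":[0,0,0]},{"dp":[-0.1,0.98,0],"angular":[0,0,-0.4]},{"dp":[-0.1,0.98,0],"angular":[0,0,-0.4]},{"dp":[-0.1,0.98,0],"angular":[0,0,-0.4]},{"dp":[-0.1,0.98,0],"angular":[0,0,-0.4]},{"dp":[-0.1,0.98,0],"angular":[0,0,-0.4]},{"dp":[-0.1,0.98,0],"angular":[0,0,-0.4]},{"dp":[-0.1,0.98,0],"angular":[0,0,-0.4]},{"dp":[-0.1,0.98,0],"angular":[0,0,-0.4]},{"dp":[-0.1,0.98,0],"angular":[0,0,-0.4]},{"dp":[-0.1,0.98,0],"angular":[0,0,-0.4]},{"dp":[-0.1,0.98,0],"angular":[0,0,-0.4]},{"dp":[-0.1,0.98,0],"angular":[0,0,-0.4]},{"dp":[-0.1,0.98,0],"angular":[0,0,-0.4]},{"dp":[-0.1,0.7,0],"angular":[0,0,-0.4]},{"dp":[0,0,0],"angular":[0,0,0]},{"dp":[0,0,0],"angular":[0,0,0]},{"dp":[0,0,0],"angular":[0,0,0]},{"dp":[0,0,0],"angular":[0,0,0]}]' 0
python3 - <<'E'
from h import *
d=snap('wrist'); np.save('pics/w3.npy',d,allow_pickle=True); cv2.imwrite('pics/w3.png',d['image'])
P=cloud(d); q=P.reshape(-1,3)
q=q[(abs(q[:,0]-.57)<.1)&(abs(q[:,1]-.195)<.06)&(q[:,2]>.05)&(q[:,2]<.1)]
h=q[(q[:,0]<.565)&(q[:,2]>.07)]; f=q[(q[:,0]>.575)&(q[:,2]>.068)]
print('handle',len(h),np.median(h[:,2]),np.polyfit(h[:,0],h[:,1],1),h[:,0].min(),h[:,0].max(),np.polyval(np.polyfit(h[:,0],h[:,1],1),.535))
print('flange',np.percentile(f[:,2],[5,50,95]),cv2.minEnclosingCircle(f[:,:2].astype(np.float32)*1000))
E
```

```text
t: 10.25
tcp_pos: [0.5401, 0.1941, 0.2511]
tool_rot: [0.999, -0.049, -0.0, 0.0]
force: [-0.2, -0.1, 0.1]
finger_gap: 1.004
gripper_force: 0.0
handle 430 0.08352272314007289 [-0.08007034  0.23960819] 0.5280817112865497 0.5649742201247965 0.19677055903220875
flange [0.07237686 0.075822   0.08378318] ((621.2870483398438, 191.28123474121094), 46.27522277832031)
```

View pics/w3.png

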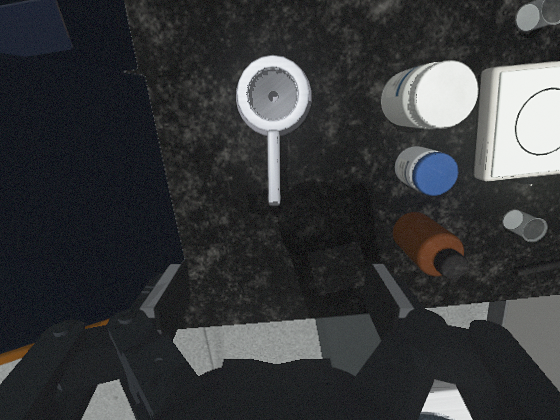

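The funnel is at (274,95) with its handle ending at (274,203). Depth gives the handle top at 83.5 mm (expected 84), the handle's free end at x≈0.528 and the axis at about (0.634, 0.189). The grip point is therefore about (0.559, 0.195, 0.077), which fits the given sizes.

```bash
python3 -m crank '[{"dp":[0.63,0.02,0],"angular":[0,0,0]},{"dp":[0,0,-1],"angular":[0,0,0]},{"dp":[0,0,-1],"angular":[0,0,0]},{"dp":[0,0,-1],"angular":[0,0,0]},{"dp":[0,0,-0.8],"angular":[0,0,0]},{"dp":[0,0,-0.6],"angular":[0,0,0]},{"dp":[0,0,-0.5],"angular":[0,0,0]},{"dp":[0,0,-0.5],"angular":[0,0,0]},{"dp":[0,0,-0.4],"angular":[0,0,0]},{"dp":[0,0,0],"angular":[0,0,0]},{"dp":[0,0,0],"angular":[0,0,0]}]' 0 60
python3 -m crank '[{"dp":[0,0,0],"angular":[0,0,0]},{"dp":[0,0,0],"angular":[0,0,0]},{"dp":[0,0,0],"angular":[0,0,0]},{"dp":[0,0,0],"angular":[0,0,0]},{"dp":[0,0,0],"angular":[0,0,0]},{"dp":[0,0,0],"angular":[0,0,0]},{"dp":[0,0,0],"angular":[0,0,0]},{"dp":[0,0,0],"angular":[0,0,0]},{"dp":[0,0,0],"angular":[0,0,0]},{"dp":[0,0,0],"angular":[0,0,0]},{"dp":[0,0,0],"angular":[0,0,0]},{"dp":[0,0,0],"angular":[0,0,0]},{"dp":[0,0,0],"angular":[0,0,0]},{"dp":[0,0,0],"angular":[0,0,0]}]' 1 60
```

```text
t: 11.4
tcp_pos: [0.5592, 0.1953, 0.0774]
tool_rot: [0.999, -0.049, 0.0, -0.0]
force: [0.0, 0.8, 0.1]
finger_gap: 1.007
gripper_force: 0.0
t: 12.8
tcp_pos: [0.559, 0.1956, 0.0774]
tool_rot: [0.999, -0.049, 0.0, -0.0]
force: [-1.4, 0.8, 3.9]
finger_gap: 0.132
gripper_force: 62.0
```

```bash
python3 -m crank '[{"dp":[0,0,0.15],"angular":[0,0,0]},{"dp":[0,0,0.3],"angular":[0,0,0]},{"dp":[0,0,0.3],"angular":[0,0,0]},{"dp":[0,0,0.3],"angular":[0,0,0]},{"dp":[0,0,0.3],"angular":[0,0,0]},{"dp":[0,0,0.3],"angular":[0,0,0]},{"dp":[0,0,0.3],"angular":[0,0,0]},{"dp":[0,0,0.4],"angular":[0,0,0]},{"dp":[0,0,0.5],"angular":[0,0,0]},{"dp":[0,0,0.5],"angular":[0,0,0]},{"dp":[0,0,0.5],"angular":[0,0,0]},{"dp":[0,0,0.5],"angular":[0,0,0]},{"dp":[0,0,0.5],"angular":[0,0,0]},{"dp":[0,0,0.3],"angular":[0,0,0]},{"dp":[0,0,0.15],"angular":[0,0,0]},{"dp":[0,0,0],"angular":[0,0,0]},{"dp":[0,0,0],"angular":[0,0,0]},{"dp":[0,0,0],"angular":[0,0,0]}]' - 80
python3 - <<'E'
from h import *
d=snap('side'); np.save('pics/s4.npy',d,allow_pickle=True); cv2.imwrite('pics/s4.png',cv2.resize(d['image'][60:260,160:400],None,fx=3,fy=3,interpolation=cv2.INTER_CUBIC))
d=snap('wrist'); np.save('pics/w4.npy',d,allow_pickle=True)
P=cloud(d).reshape(-1,3); q=P[(P[:,2]>.16)&(P[:,2]<.26)&(abs(P[:,1]-.19)<.06)&(P[:,0]>.54)&(P[:,0]<.7)]
print(len(q),np.histogram(q[:,2],10)); f=q[(q[:,0]>.605)]
print(cv2.minEnclosingCircle(f[:,:2].astype(np.float32)*1000), np.percentile(f[:,2],[5,50,95]))
E
```

```text
t: 14.6
tcp_pos: [0.5584, 0.1954, 0.2355]
tool_rot: [0.999, -0.049, -0.001, 0.0]
force: [-0.3, -0.4, -0.5]
finger_gap: 0.122
gripper_force: 82.0
27340 (array([  40,   61,  597, 1831, 3204, 2992, 7811, 8907,  999,  898]), array([0.170772  , 0.17969476, 0.18861751, 0.19754027, 0.20646303,
       0.21538578, 0.22430854, 0.2332313 , 0.24215405, 0.25107681,
       0.25999957]))
((633.4224243164062, 188.3260498046875), 34.01863098144531) [0.19984212 0.23162685 0.23407122]
```

View pics/s4.png

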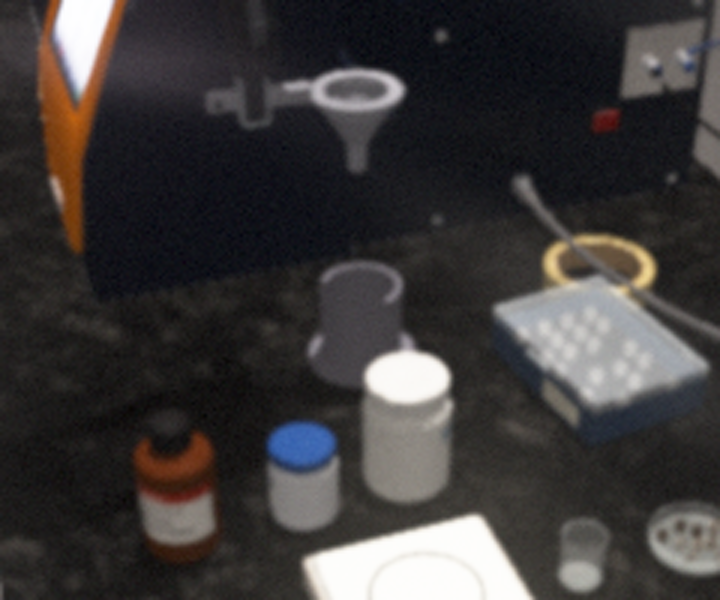

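The funnel is clear of its stand and looks upright, with its outlet at about (357,168) in the crop, above the stand. Checking its tilt before carrying.

```bash
python3 - <<'E'
from h import *
d=np.load('pics/w4.npy',allow_pickle=True).item(); P=cloud(d).reshape(-1,3)
c=np.array([.6334,.1883]); r=np.hypot(*(P[:,:2]-c).T); q=P[(r>.0265)&(r<.0325)&(P[:,2]>.22)&(P[:,2]<.245)&(P[:,0]>.61)]
A=np.c_[q[:,:2]-c,np.ones(len(q))]; k=np.linalg.lstsq(A,q[:,2],rcond=None)[0]
for _ in range(3):
    e=q[:,2]-A@k; s=abs(e)<.002; k=np.linalg.lstsq(A[s],q[s,2],rcond=None)[0]
print('tilt deg',np.degrees(k[:2]),'z',k[2],s.sum(),len(q),'outlet',c+.062*k[:2],k[2]-.062)
E
python3 -m crank '[{"dp":[0,-0.3,0],"angular":[0,0,0]},{"dp":[-0.08,-0.6,0],"angular":[0,0,0]},{"dp":[-0.11,-0.8,0],"angular":[0,0,0]},{"dp":[-0.11,-0.8,0],"angular":[0,0,0]},{"dp":[-0.11,-0.8,0],"angular":[0,0,0]},{"dp":[-0.11,-0.8,0],"angular":[0,0,0]},{"dp":[-0.11,-0.8,0],"angular":[0,0,0]},{"dp":[-0.11,-0.8,0],"angular":[0,0,0]},{"dp":[-0.11,-0.8,0],"angular":[0,0,0]},{"dp":[-0.11,-0.8,0],"angular":[0,0,0]},{"dp":[-0.11,-0.8,0],"angular":[0,0,0]},{"dp":[-0.11,-0.8,0],"angular":[0,0,0]},{"dp":[-0.11,-0.8,0],"angular":[0,0,0]},{"dp":[-0.11,-0.8,0],"angular":[0,0,0]},{"dp":[-0.11,-0.8,0],"angular":[0,0,0]},{"dp":[-0.11,-0.8,0],"angular":[0,0,0]},{"dp":[-0.11,-0.8,0],"angular":[0,0,0]},{"dp":[-0.05,-0.6,0],"angular":[0,0,0]},{"dp":[0,-0.24,0],"angular":[0,0,0]},{"dp":[0,0,0],"angular":[0,0,0]}]'
```

```text
tilt deg [-0.28999955 -0.07554198] z 0.23333258119904343 5721 5737 outlet [0.63308619 0.18821826] 0.17133258119904343
t: 16.7
tcp_pos: [0.5055, -0.2176, 0.2362]
tool_rot: [0.999, -0.049, 0.0, -0.0]
force: [0.2, 0.8, -1.1]
finger_gap: 0.122
gripper_force: 82.1
```

```bash
python3 -m crank '[{"dp":[0.07,0.02,-0.3],"angular":[0,0,0]},{"dp":[0,0,-0.4],"angular":[0,0,0]},{"dp":[0,0,-0.4],"angular":[0,0,0]},{"dp":[0,0,-0.4],"angular":[0,0,0]},{"dp":[0,0,0],"angular":[0,0,0]},{"dp":[0,0,0],"angular":[0,0,0]},{"dp":[0,0,0],"angular":[0,0,0]},{"dp":[0,0,0],"angular":[0,0,0]},{"dp":[0,0,0],"angular":[0,0,0]}]'
python3 - <<'E'
from h import *
for n in ('side','top','wrist'):
    d=snap(n); np.save(f'pics/{n}5.npy',d,allow_pickle=True); im=d['image']
    P=cloud(d); Q=P.reshape(-1,3)
    f=Q[(abs(Q[:,2]-.182)<.012)&(Q[:,0]>.556)&(Q[:,0]<.63)&(abs(Q[:,1]+.2225)<.045)]
    if len(f)>10: print(n,len(f),np.median(f[:,2]),cv2.minEnclosingCircle(f[:,:2].astype(np.float32)*1000))
    b=Q[(Q[:,2]>.06)&(Q[:,2]<.096)&(abs(Q[:,0]-.582)<.03)&(abs(Q[:,1]+.223)<.03)]
    if len(b)>10: print(' beaker',len(b),b.min(0),b.max(0))
    if n=='side': cv2.imwrite('pics/s5.png',cv2.resize(im[190:340,230:430],None,fx=4,fy=4,interpolation=cv2.INTER_CUBIC))
E
```

```text
t: 17.6
tcp_pos: [0.5079, -0.2163, 0.1918]
tool_rot: [0.999, -0.049, 0.001, 0.0]
force: [0.0, 0.0, -0.8]
finger_gap: 0.12
gripper_force: 82.1
side 897 0.18756100900010758 ((580.7140502929688, -224.17391967773438), 34.548057556152344)
 beaker 633 [ 0.55842868 -0.24527056  0.06030991] [ 0.60358373 -0.1999742   0.09270967]
top 524 0.18839052009102158 ((582.37158203125, -220.341552734375), 33.77252197265625)
 beaker 106 [ 0.55815093 -0.24072034  0.06029102] [ 0.59837491 -0.20187823  0.09453553]
wrist 15757 0.18909340914161488 ((582.8223266601562, -223.52943420410156), 33.85989761352539)
```

View pics/s5.png

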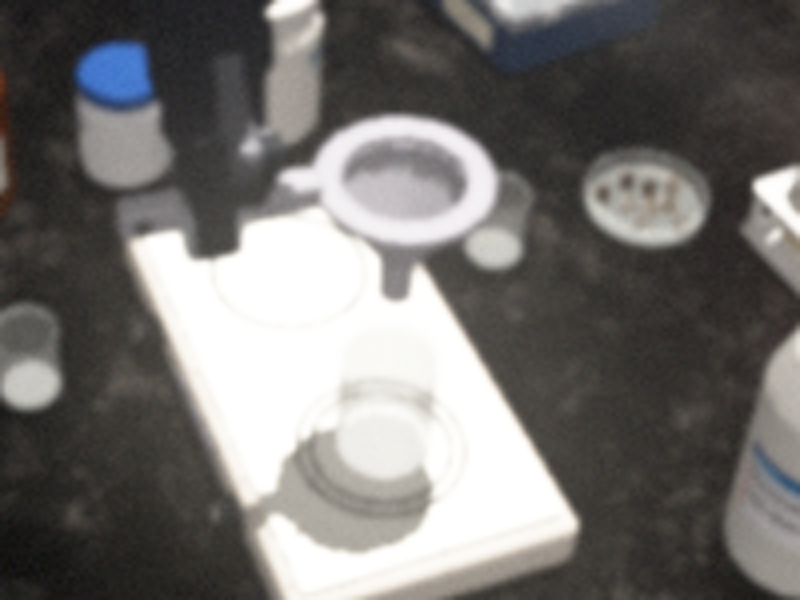

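The outlet is above the beaker's mouth and both are intact. Side depth gives the funnel at (0.581, -0.224) against the beaker rim at (0.581, -0.223), with a gap of about 34–35 mm. Lowering 25 mm.

```bash
python3 -m crank '[{"dp":[0,0.01,-0.14],"angular":[0,0,0]},{"dp":[0,0.01,-0.14],"angular":[0,0,0]},{"dp":[0,0,-0.14],"angular":[0,0,0]},{"dp":[0,0,-0.14],"angular":[0,0,0]},{"dp":[0,0,-0.14],"angular":[0,0,0]},{"dp":[0,0,-0.12],"angular":[0,0,0]},{"dp":[0,0,0],"angular":[0,0,0]},{"dp":[0,0,0],"angular":[0,0,0]},{"dp":[0,0,0],"angular":[0,0,0]},{"dp":[0,0,0],"angular":[0,0,0]},{"dp":[0,0,0],"angular":[0,0,0]},{"dp":[0,0,0],"angular":[0,0,0]},{"dp":[0,0,0],"angular":[0,0,0]}]'
python3 - <<'E'
from h import *
d=snap('side'); cv2.imwrite('pics/s6.png',cv2.resize(d['image'][190:340,230:430],None,fx=4,fy=4,interpolation=cv2.INTER_CUBIC))
Q=cloud(d).reshape(-1,3)
f=Q[(abs(Q[:,2]-.163)<.012)&(Q[:,0]>.545)&(abs(Q[:,0]-.58)<.05)&(abs(Q[:,1]+.2225)<.045)]
print(len(f),np.percentile(f[:,2],[10,50,70,90]),cv2.minEnclosingCircle(f[(f[:,0]>.556)][:,:2].astype(np.float32)*1000))
b=Q[(Q[:,2]>.04)&(Q[:,2]<.096)&(abs(Q[:,0]-.582)<.03)&(abs(Q[:,1]+.223)<.03)]; print(b.min(0),b.max(0))
w=snap('wrist'); Q=cloud(w).reshape(-1,3); c=np.array([.5828,-.223]); r=np.hypot(*(Q[:,:2]-c).T)
q=Q[(r>.027)&(r<.0325)&(Q[:,2]>.15)&(Q[:,2]<.18)&(Q[:,0]>.56)]; A=np.c_[q[:,:2]-c,np.ones(len(q))]; k=np.linalg.lstsq(A,q[:,2],rcond=None)[0]
print('tilt',np.degrees(k[:2]),'outlet z',k[2]-.062,cv2.minEnclosingCircle(Q[(r<.037)&(abs(Q[:,2]-k[2])<.004)&(Q[:,0]>.56)][:,:2].astype(np.float32)*1000))
E
```

```text
t: 19.05
tcp_pos: [0.5077, -0.2155, 0.1668]
tool_rot: [0.999, -0.049, 0.0, 0.0]
force: [-0.5, 1.0, -1.7]
finger_gap: 0.117
gripper_force: 82.1
827 [0.15659281 0.1629148  0.16345895 0.16422504] ((580.3181762695312, -223.014404296875), 34.78638458251953)
[ 0.55843496 -0.24558332  0.04035215] [ 0.60355839 -0.20094643  0.09227117]
tilt [-0.23557346 -0.01046866] outlet z 0.10275332474044926 ((582.5577392578125, -222.71356201171875), 33.920562744140625)
```

View pics/s6.png

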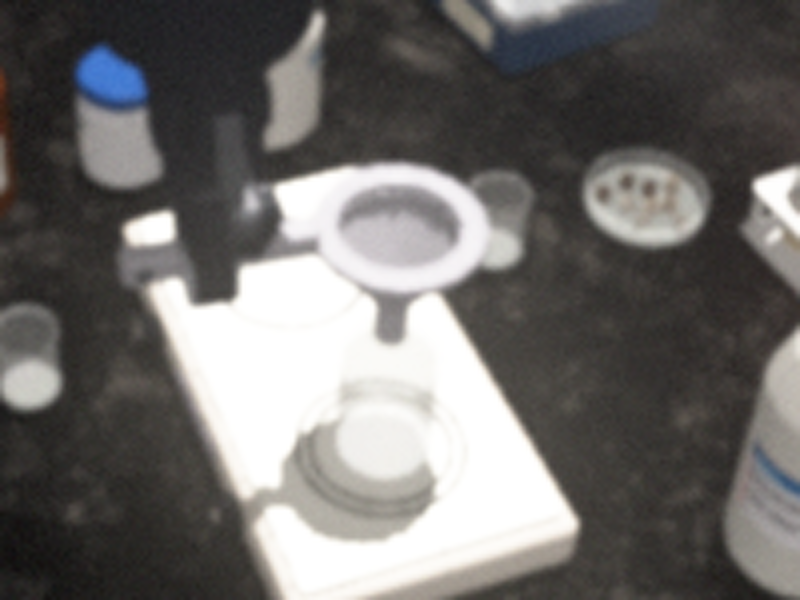

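The outlet at (391,338) hangs just above the beaker's mouth: gap about 10 mm, centred to about 1 mm, tilt about 0.2°. The beaker stands inside the rings. Handing in.

```bash
python3 -c "from station import order; print(order.sign_off())"
```

```text
the job is handed in; nothing more can be done
None
```

I handed the job in at about 19 s: the beaker stands released inside the double ring's inner circle, and the arm is holding the funnel upright over it, outlet about 10 mm above the rim and centred to about 1 mm.

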